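# Find the stamped parts crate and push it to the dispatch line

## Task

Two empty wooden crates stand on the bench, and one of them has a red disc stamped underneath. Without picking anything up, use the fingertips to tip first the crate at the robot's left and then the one at its right over onto their sides, towards the robot, so that the undersides show away from it. Then push the stamped crate, still on its side, towards the robot onto the yellow dispatch line, so that it lies over the line with the whole width of the stripe under it; leave the other crate lying on its side clear of the line, and disturb nothing else.

Things in the scene. Friction and masses are not known exactly. Their poses are not given: they have to be found in the camera images.
- crate_a: one of two alike empty crates, open-topped, upright at the start, one at y > 0 (robot's left), one at y < 0; swapped at random. 80 mm along x, 120 along y, 100 high, walls 6, 250 g, rubber strips under its near and far edges. Pushed on the far wall near its top (80-95 mm up) it pivots on its near edge; past 40 degrees it falls over. Origin: underside centre; x away from robot (18 degrees either way), z out of the open top (tipped onto the near wall, x points up)
- crate_b: one of two alike empty crates, open-topped, upright at the start, one at y > 0 (robot's left), one at y < 0; swapped at random. 80 mm along x, 120 along y, 100 high, walls 6, 250 g, rubber strips under its near and far edges. Pushed on the far wall near its top (80-95 mm up) it pivots on its near edge; past 40 degrees it falls over. Origin: underside centre; x away from robot (18 degrees either way), z out of the open top (tipped onto the near wall, x points up)
- crate_a_mid (a point): the middle of crate_a: 50 mm from its underside along its z, on its centre line. When the crate lies on its long side, this is 40 mm above the bench
- crate_b_mid (a point): the middle of crate_b: 50 mm from its underside along its z, on its centre line. When the crate lies on its long side, this is 40 mm above the bench
- stamp (a point): centre of the stamped disc (3 mm inside the plane of the rubber strips): red, flat, 56 mm across, in the middle of the underside of the crate that carries it; out of sight until that crate is tipped
- line: the dispatch line: a flat yellow stripe painted on the bench between the robot and the crates, 40 mm wide along its x, 660 mm long along its y, no thickness to speak of. Origin: its centre; x points away from the robot, y to the robot's left
- jar: bystander, to be left alone: small amber jar with steel cap, 48 mm across, 62 mm high, standing between the crates. Origin: on its underside
- spray_red: bystander, to be left alone: red spray can, 64 mm across, 190 mm high, to the robot's left. Origin: on its underside
- spray_blue: bystander, to be left alone: blue spray can, 64 mm across, 190 mm high, to the robot's right. Origin: on its underside
- tub: bystander, to be left alone: orange plastic tub, 110 mm across, 85 mm high, to the robot's right. Origin: on its underside
- wrench: bystander, to be left alone: steel wrench lying flat, to the robot's left. Origin: on it, at bench height
- screwdriver: bystander, to be left alone: screwdriver lying flat, to the robot's left. Origin: on it, at bench height
- tin: bystander, to be left alone: white tin, 76 mm across, 70 mm high, beyond the gap between the crates. Origin: on its underside
Mind the look-alikes: they are no part of the job. What is shaped like the crate_a but purple or turquoise is not meant.

How it is judged:
By the outcome, as a careful person would: the job done as asked, in the order asked, and still so for the second after the job is handed in, with the robot touching nothing.
It also fails if it takes over 62 s, if anything falls off the work surface, if the arm or the gripper's body presses on something with over 40 N, if the wrist force passes 120 N, or if a joint passes its speed limit or range.

## Robot

A 6-joint arm with a two-finger parallel gripper is mounted at the origin on the work surface. World frame = base frame: x ahead of the robot, y to its left, z up, the work surface at z = 0. Lengths are in m, angles in rad, forces in N, time in s.
With the tool pointing down it reaches from about 0.25 to 0.775 m from the base axis. Payload 4 kg.
Tool frame: the origin (TCP) lies midway between the tips of the shut fingers; the grasp point (between the pads) lies 19 mm behind it; z points along the fingers, y is the line along which they close (so a half turn about z gives the same grasp; the last joint's range is limited). The gripper opens to 94 mm and grips with 3 to 60 N. Pads are 16 mm wide; open, the fingers measure 119 mm over their backs; the gripper's body (75 mm by 177 mm) begins 78 mm behind the grasp point.
Start: joints at [-1.248, 0.087, 1.371, -0, 1.684, -0.103], TCP at [0.227, -0.501, 0.206] pointing down, gripper open.
Joint ranges: [-3.1, 3.1], [-0.76, 2.03], [0.27, 2.55], [-1.08, 4.22], [0.17, 2.65], [-2.57, 2.57]. Speed limits (rad/s): [2.79, 2.79, 3.14, 3.14, 3.14, 3.14].

## Interface

Orientations are given as [roll, pitch, yaw] about the fixed x, y, z axes, in that order (R = Rz(yaw) Ry(pitch) Rx(roll)).
In Python, from bench import get_obs, snapshot, close_job gives the robot as it stands. The module is installed in compiled form; this text tells all that it offers.
- The arm moves only by the tool drive_tool, never from a script. Its argument "commands" is a list of rows, each a list of 6 numbers: the shift along the tool's x, y, z in units of 0.04 m (1.0 is 0.04 m), then the turn, a rotation vector about the tool's x, y, z in units of 0.1 rad (1.0 is 0.1 rad). In form: [[dx, dy, dz, wx, wy, wz], ...]. A call has 1 to 20 rows; each row shifts and turns the commanded pose from where the row before left it, along the tool's axes as they then stand; what a row does not reach is not made up. A row lasts 1/8 s, in which the tool goes at most 62.5 mm and 10.7 degrees, less where a joint would pass 70% of its speed; a pose out of reach is approached as far as the arm can. A call with a number of a shift or a turn outside -1 to 1 is refused whole. A call with a gripper value outside its range is refused whole. "gripper" is the closure, from 0 (fully open) to 1 (shut), set as the call begins (left out, the last holds). The fingers move at their own pace and stop on an object; the grip force is fixed at half the most. Time passes only in rows, so rows that do not move let the fingers close. It gives the time, the measured TCP pose, the force, the opening and the grip force at its end, in the units of the state.
- get_obs(): the state, without advancing time (a new reading comes with each control period).
- snapshot(name): name is "scene" or "top"; returns a dict with "image" (480x640x3 uint8, blue, green, red), "range_z" (480x640 float32, m along the optical axis (not along the pixel's ray), 0 where there is no reading), "fx", "fy", "cx", "cy" (pixels), "k1" (the pictures are not rectified: a ray, as slopes to the right and down, at radius r is drawn at 1 + k1 r^2 times it, then the intrinsics apply), "rvec" (rotation vector, rad) and "tvec" (3), from world to camera coordinates, as OpenCV has them. Camera axes: x right, y down, z forward; pixel columns grow to the right and rows downward; lengths in m; the calibration is good to about 2 mm. A picture is of the moment at which its call begins.
- close_job(): hands the job in; it is judged then, once.
The state is a dict: "time": time; "joint_positions": joint angles; "qvel": joint speeds; "joint_torque": joint torques, N m; "tool_pos": TCP position; "ee_rot": TCP orientation; "wrist_force": force on the tool from outside, world axes, zero at the start; "wrist_torque": the same for the moment, N m; "width": finger opening in m; "finger_force": force on a finger pad.
Only numpy, scipy, OpenCV 4.12 (cv2) and the standard library are available. Lean on these libraries where they do the work, as an engineer would, in place of code of your own. Each camera call takes 0.05 s, during which the arm holds its last target. There are 200 camera calls.

## Working session

There is one attempt and no reset: what is moved stays moved. The work goes in short steps, Python scripts to look and compute and a tool call to move; the robot and the scene stay as the last step left them, time stands still between calls to the robot, and variables do not carry over. Pictures are saved under pics/ and viewed, at most 10 in all, crops included, and the job is handed in when it is done.

Besides the shell and the picture viewer there is one more tool, called after "Call:" in YAML: its name, and indented under it one key for each argument. drive_tool: Moves the arm, as the interface text tells. Its arguments: {"type":"object","properties":{"commands":{"type":"array"},"gripper":{"type":"number"}},"required":["commands"]}

```bash
mkdir -p pics
cat > h.py <<'E'
import numpy as np, cv2
from bench import get_obs, snapshot, close_job
def world(s):
    R=cv2.Rodrigues(np.array(s["rvec"],float))[0]; t=np.array(s["tvec"],float).ravel()
    K=np.array([[s["fx"],0,s["cx"]],[0,s["fy"],s["cy"]],[0,0,1]],float)
    v,u=np.mgrid[0:480,0:640].astype(np.float32)
    p=cv2.undistortPoints(np.stack([u,v],-1).reshape(-1,1,2),K,np.array([s["k1"],0,0,0,0.])).reshape(480,640,2)
    z=s["range_z"]; C=np.dstack([p[...,0]*z,p[...,1]*z,z])
    W=(C-t)@R; W[z==0]=np.nan
    return W
E
python3 - <<'E'
from h import *
for n in("top","scene"):
    s=snapshot(n); cv2.imwrite(f"pics/{n}0.png",s["image"]); np.save(n+"0.npy",world(s))
o=get_obs(); print({k:np.round(v,3) for k,v in o.items()})
E
```

```text
{'time': np.float64(0.1), 'joint_positions': array([-1.248,  0.088,  1.372, -0.   ,  1.684, -0.103]), 'qvel': array([-0.001, -0.003, -0.004,  0.   , -0.   , -0.001]), 'joint_torque': array([ 3.0000e-03, -3.4125e+01, -3.0330e+01,  7.2000e-02,  3.0000e-02,
       -0.0000e+00]), 'tool_pos': array([ 0.227, -0.5  ,  0.204]), 'ee_rot': array([-3.14 , -0.   ,  0.426]), 'wrist_force': array([-0.321, -0.09 , -0.212]), 'wrist_torque': array([-0.012, -0.021, -0.02 ]), 'finger_force': np.float64(0.0), 'width': np.float64(0.094)}
```

View pics/top0.png

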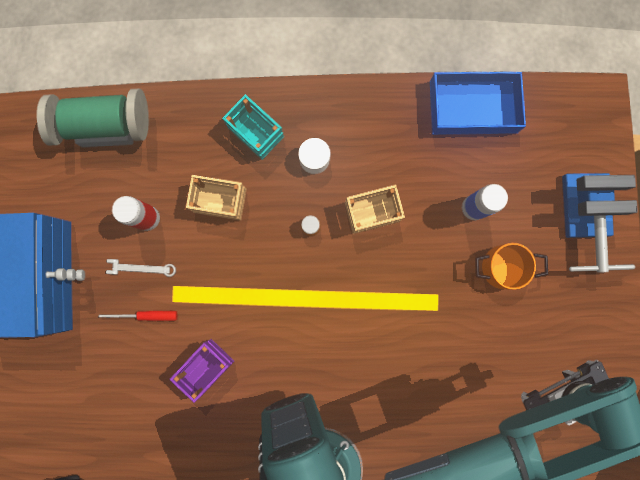

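View pics/scene0.png

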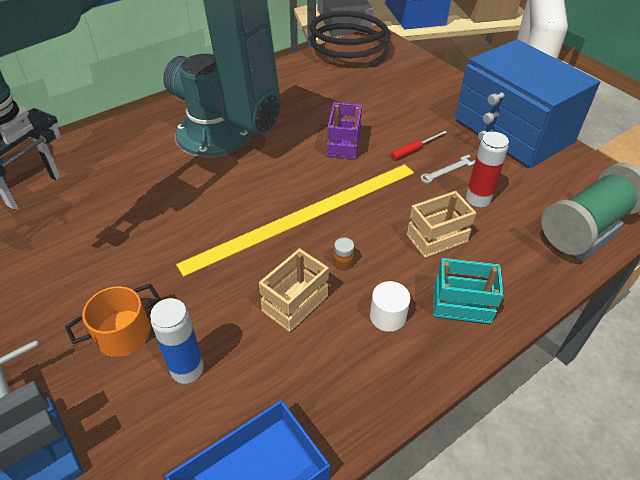

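The top view shows the left crate at (215,198), right crate at (375,208), line from (173,295) to (438,302), jar (310,225), tin (314,156), turquoise crate (252,127). The scene view agrees. Next I'll measure the crates, obstacles and line.

```bash
cat >> h.py <<'E'
def rect(W,box,zlo,zhi):
    r0,r1,c0,c1=box; P=W[r0:r1,c0:c1].reshape(-1,3); P=P[(P[:,2]>zlo)&(P[:,2]<zhi)]
    (c,sz,a)=cv2.minAreaRect((P[:,:2]*1000).astype(np.float32)); return np.round(c,1),np.round(sz,1),round(a,1),len(P),np.round(P[:,2].max(),3)
E
python3 - <<'E'
from h import *
W=np.load("top0.npy"); im=cv2.imread("pics/top0.png")
for n,b,z in [("L",(165,230,175,255),(.088,.108)),("R",(175,240,335,415),(.088,.108)),("tin",(130,180,290,335),(.06,.08)),("jar",(210,240,295,325),(.05,.07)),("turq",(90,162,215,290),(.085,.11)),("red",(190,235,105,165),(.17,.2)),("blue",(175,225,455,515),(.17,.2)),("tub",(235,295,465,550),(.07,.095)),("tubhandle",(235,295,465,550),(.03,.095)),("wrench",(250,285,100,180),(.004,.03)),("screw",(305,325,95,180),(.006,.03)),("purple",(330,410,160,240),(.08,.11))]:
    print(n,rect(W,b,*z))
m=cv2.inRange(im,(0,180,200),(60,255,255)); m[:280]=0;m[320:]=0
P=W[m>0]; P=P[~np.isnan(P[:,0])]; print("line",cv2.minAreaRect((P[:,:2]*1000).astype(np.float32)),P[:,2].mean())
E
```

```text
L (array([677.1, 227.3]), array([121.8,  81.6]), 78.6, 561, np.float64(0.107))
R (array([ 635.8, -151.2]), array([ 81.1, 121.9]), 12.4, 554, np.float64(0.107))
tin (array([774.6, -11.4]), array([74.3, 77. ]), 88.1, 802, np.float64(0.08))
jar (array([605.5,   2.1]), array([41.4, 41.6]), 71.7, 256, np.float64(0.07))
turq (array([848.3, 133.8]), array([122.5,  81.6]), 45.5, 596, np.float64(0.108))
red (array([639.3, 411.3]), array([61.9, 62. ]), 7.7, 642, np.float64(0.198))
blue (array([ 639.3, -406. ]), array([62.2, 59.5]), 81.4, 644, np.float64(0.199))
tub (array([ 490.3, -476.2]), array([108.5, 178.8]), 21.0, 658, np.float64(0.094))
tubhandle (array([ 490.5, -476.1]), array([108.9, 178.7]), 21.2, 1057, np.float64(0.094))
wrench (array([516.5, 434.6]), array([205.2,  86. ]), 88.6, 757, np.float64(0.017))
screw (array([396.4, 443. ]), array([217.9,  47.2]), 89.8, 528, np.float64(0.03))
purple (array([264.1, 271. ]), array([ 82.6, 121.4]), 45.0, 625, np.float64(0.11))
line ((428.04998779296875, 22.64013671875), (659.4036865234375, 40.582794189453125), 86.56632995605469) 0.001025423059579757
```

Call:
drive_tool:
  commands:
    - [0,0,-0.2,0,0,0.9]
    - [0,0,-0.2,0,0,0.9]
    - [0,0,-0.2,0,0,0.9]
    - [0,0,0,0,0,0.9]
    - [0,0,0,0,0,0.9]
    - [0,0,0,0,0,0.9]
    - [0,0,0,0,0,0.85]
    - [0,0,0,0,0,0]
  gripper: 0.36

```text
time: 1.1
tool_pos: [0.2271, -0.5007, 0.2289]
ee_rot: [-3.141, 0.001, -0.198]
wrist_force: [0.6, -0.7, 0.2]
width: 0.0601
finger_force: 0.0
```

```bash
cat > d.py <<'E'
import sys; from h import *
from scipy.spatial.transform import Rotation as T
o=get_obs(); R=T.from_euler("xyz",o["ee_rot"]).as_matrix()
tg=np.array(list(map(float,sys.argv[1:4])))
print("t",round(float(o["time"]),2),"pos",np.round(o["tool_pos"],4),"rot",np.round(o["ee_rot"],3),"F",np.round(o["wrist_force"],1),"j",np.round(o["joint_positions"],2),"units",np.round(R.T@(tg-o["tool_pos"])/.04,2))
E
python3 d.py .735 .215 .2
```

```text
t 1.1 pos [ 0.2271 -0.5007  0.2289] rot [-3.141e+00  1.000e-03 -1.980e-01] F [ 0.6 -0.7  0.2] j [-1.25  0.08  1.33 -0.    1.73  0.52] units [  8.93 -20.04   0.74]
```

Call:
drive_tool:
  commands:
    - [0.45,-1,0,0,0,0]
    - [0.45,-1,0,0,0,0]
    - [0.45,-1,0,0,0,0]
    - [0.45,-1,0,0,0,0]
    - [0.45,-1,0,0,0,0]
    - [0.45,-1,0,0,0,0]
    - [0.45,-1,0,0,0,0]
    - [0.45,-1,0,0,0,0]
    - [0.45,-1,0,0,0,0]
    - [0.45,-1,0,0,0,0]
    - [0.45,-1,0,0,0,0]
    - [0.45,-1,0,0,0,0]
    - [0.45,-1,0,0,0,0]
    - [0.45,-1,0,0,0,0]
    - [0.45,-1,0,0,0,0]
    - [0.45,-1,0,0,0,0]
    - [0.45,-1,0,0,0,0]
    - [0.45,-1,0,0,0,0]
    - [0.4,-1,0,0,0,0]
    - [0.4,-1,0,0,0,0]

```text
time: 3.6
tool_pos: [0.735, 0.214, 0.2288]
ee_rot: [3.141, 0.001, -0.198]
wrist_force: [1.0, -0.9, -0.7]
width: 0.0602
finger_force: 0.0
```

```bash
python3 d.py .734 .2155 .087
```

```text
t 3.6 pos [0.735  0.214  0.2288] rot [ 3.141e+00  1.000e-03 -1.980e-01] F [ 1.  -0.9 -0.7] j [ 0.21  0.61  0.65 -0.    1.89  1.98] units [-0.03 -0.03  3.55]
```

Call:
drive_tool:
  commands:
    - [0,0,0.6,0,0,0]
    - [0,0,0.6,0,0,0]
    - [0,0,0.6,0,0,0]
    - [0,0,0.6,0,0,0]
    - [0,0,0.6,0,0,0]
    - [0,0,0.5,0,0,0]
    - [0,0,0,0,0,0]

```text
time: 4.47
tool_pos: [0.733, 0.2125, 0.0861]
ee_rot: [3.139, 0.005, -0.199]
wrist_force: [0.2, -0.2, 0.4]
width: 0.0599
finger_force: 0.0
```

```bash
python3 d.py .64 .235 .12
python3 - <<'E'
from h import *
s=snapshot("top"); W=world(s); print(rect(W,(165,230,175,255),.088,.108)); s=snapshot("scene"); cv2.imwrite("pics/s1.png",cv2.resize(s["image"][120:320,330:560],None,fx=2.5,fy=2.5))
E
```

```text
t 4.47 pos [0.733  0.2125 0.0861] rot [ 3.139  0.005 -0.199] F [ 0.2 -0.2  0.4] j [ 0.21  0.62  0.92 -0.    1.61  1.98] units [-2.39 -0.09 -0.84]
(array([676.9, 227. ]), array([121. ,  81.5]), 78.6, 392, np.float64(0.108))
```

View pics/s1.png

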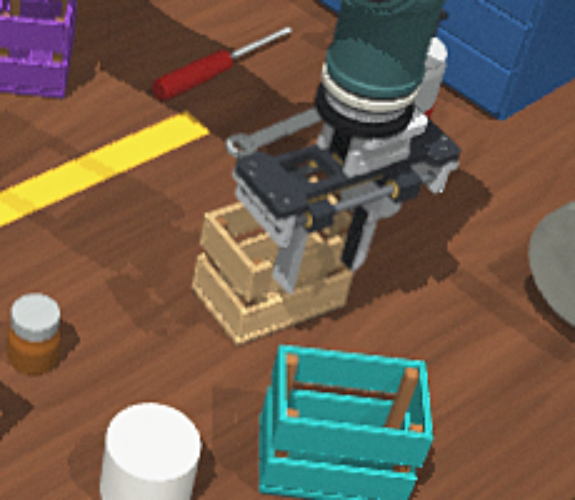

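The picture shows both fingertips ((285,280), (355,260)) behind the far wall's upper slat, not touching. Now I tip it along the arc.

Call:
drive_tool:
  commands:
    - [-0.12,0,0,0,0,0]
    - [-0.12,0,0,0,0,0]
    - [-0.13,0,-0.07,0,0,0]
    - [-0.13,0,-0.07,0,0,0]
    - [-0.13,0,-0.07,0,0,0]
    - [-0.13,0,-0.06,0,0,0]
    - [-0.13,0,-0.06,0,0,0]
    - [-0.13,0,-0.05,0,0,0]
    - [-0.13,0,-0.05,0,0,0]
    - [-0.13,0,-0.04,0,0,0]
    - [-0.13,0,-0.04,0,0,0]
    - [-0.13,0,-0.04,0,0,0]
    - [-0.13,0,-0.03,0,0,0]
    - [-0.13,0,-0.02,0,0,0]
    - [-0.13,0,-0.02,0,0,0]
    - [-0.13,0,-0.01,0,0,0]
    - [-0.13,0,0,0,0,0]
    - [-0.13,0,0,0,0,0]
    - [-0.13,0,0,0,0,0]
    - [-0.13,0,0,0,0,0]

```text
time: 7.08
tool_pos: [0.6329, 0.2333, 0.1146]
ee_rot: [3.141, 0.0, -0.199]
wrist_force: [-0.0, 0.2, -0.2]
width: 0.0605
finger_force: 0.0
```

```bash
python3 d.py .64 .235 .12
python3 - <<'E'
from h import *
s=snapshot("scene"); cv2.imwrite("pics/s2.png",cv2.resize(s["image"][120:320,330:560],None,fx=2,fy=2))
E
```

```text
t 7.08 pos [0.6329 0.2333 0.1146] rot [ 3.141  0.    -0.199] F [-0.   0.2 -0.2] j [ 0.27  0.39  1.18 -0.    1.57  2.04] units [ 0.17 -0.08 -0.14]
```

View pics/s2.png

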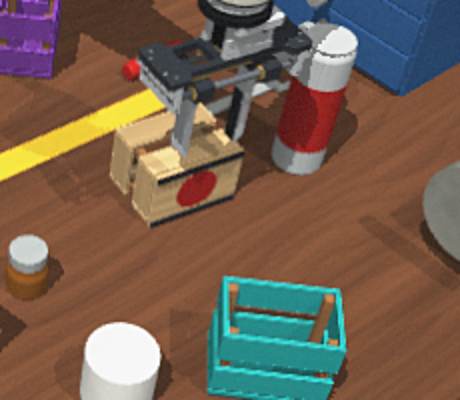

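The left crate lies on its side with the red stamp showing at (197,188), so it is the stamped one. Now the right crate.

Call:
drive_tool:
  commands:
    - [0,0,-0.6,0,0,0]
    - [0,0,-0.6,0,0,0]
    - [0,0,-0.5,0,0,-0.85]
    - [0,0,-0.4,0,0,-0.85]
    - [0,0,-0.4,0,0,-0.85]
    - [0,0,0,0,0,-0.8]
    - [0,0,0,0,0,-0.8]
    - [0,0,0,0,0,0]

```text
time: 8.12
tool_pos: [0.6333, 0.2332, 0.2147]
ee_rot: [3.141, -0.0, 0.215]
wrist_force: [-0.2, -0.5, 0.5]
width: 0.0601
finger_force: 0.0
```

```bash
python3 d.py .6950 -.138 .2
```

```text
t 8.12 pos [0.6333 0.2332 0.2147] rot [ 3.141 -0.     0.215] F [-0.2 -0.5  0.5] j [ 0.27  0.37  1.01 -0.    1.76  1.62] units [-0.47  9.4   0.37]
```

Call:
drive_tool:
  commands:
    - [0,0.9,0,0,0,0]
    - [-0.05,0.95,0,0,0,0]
    - [-0.05,0.95,0,0,0,0]
    - [-0.05,0.95,0,0,0,0]
    - [-0.05,0.95,0,0,0,0]
    - [-0.05,0.95,0,0,0,0]
    - [-0.05,0.95,0,0,0,0]
    - [-0.05,0.95,0,0,0,0]
    - [-0.05,0.95,0,0,0,0]
    - [-0.05,0.9,0,0,0,0]
    - [0,0,0.3,0,0,0]
    - [0,0,0.6,0,0,0]
    - [0,0,0.6,0,0,0]
    - [0,0,0.6,0,0,0]
    - [0,0,0.6,0,0,0]
    - [0,0,0.5,0,0,0]
    - [0,0,0,0,0,0]

```text
time: 10.25
tool_pos: [0.6947, -0.1366, 0.0837]
ee_rot: [-3.139, 0.005, 0.216]
wrist_force: [-0.4, -0.1, 0.5]
width: 0.0602
finger_force: 0.0
```

```bash
python3 d.py .6944 -.1383 .086;python3 - <<'E'
from h import *
s=snapshot("top"); W=world(s); print(rect(W,(175,240,335,415),.088,.108)); print("L",rect(W,(180,290,170,260),.07,.088))
E
```

```text
t 10.25 pos [ 0.6947 -0.1366  0.0837] rot [-3.139  0.005  0.216] F [-0.4 -0.1  0.5] j [-0.27  0.49  1.11  0.    1.55  1.08] units [-0.02  0.04 -0.06]
(array([ 635.8, -150.9]), array([ 81.2, 120.4]), 13.1, 347, np.float64(0.107))
L (array([584.8, 245.6]), array([121.1,  98.2]), 78.8, 1753, np.float64(0.088))
```

Call:
drive_tool:
  commands:
    - [-0.14,0,-0.02,0,0,0]
    - [-0.14,0,-0.02,0,0,0]
    - [-0.13,0,-0.07,0,0,0]
    - [-0.13,0,-0.07,0,0,0]
    - [-0.13,0,-0.07,0,0,0]
    - [-0.13,0,-0.06,0,0,0]
    - [-0.13,0,-0.06,0,0,0]
    - [-0.13,0,-0.05,0,0,0]
    - [-0.13,0,-0.05,0,0,0]
    - [-0.13,0,-0.04,0,0,0]
    - [-0.13,0,-0.04,0,0,0]
    - [-0.13,0,-0.04,0,0,0]
    - [-0.13,0,-0.03,0,0,0]
    - [-0.13,0,-0.02,0,0,0]
    - [-0.13,0,-0.02,0,0,0]
    - [-0.13,0,-0.01,0,0,0]
    - [-0.13,0,0,0,0,0]
    - [-0.13,0,0,0,0,0]
    - [-0.13,0,0,0,0,0]
    - [-0.13,0,0,0,0,0]

```text
time: 12.8
tool_pos: [0.5935, -0.1604, 0.1135]
ee_rot: [3.142, 0.0, 0.216]
wrist_force: [0.1, -0.1, 0.1]
width: 0.0602
finger_force: 0.0
```

```bash
python3 d.py .7 .19 .22
python3 - <<'E'
from h import *
s=snapshot("top"); W=world(s);print("R",rect(W,(190,300,330,430),.07,.088)); print("L",rect(W,(180,290,170,260),.07,.088))
s=snapshot("scene"); cv2.imwrite("pics/s3.png",s["image"])
E
```

```text
t 12.8 pos [ 0.5935 -0.1604  0.1135] rot [3.142 0.    0.216] F [ 0.1 -0.1  0.1] j [-0.36  0.26  1.35 -0.    1.53  1.  ] units [ 4.48 -7.99 -2.66]
R (array([ 537.7, -174.2]), array([ 73.7, 120.1]), 13.0, 1079, np.float64(0.088))
L (array([584.8, 245.8]), array([121.7,  98.4]), 78.6, 1757, np.float64(0.088))
```

View pics/s3.png

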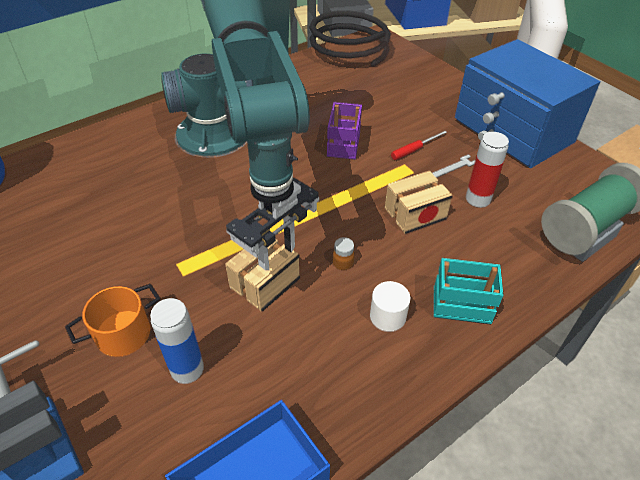

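The picture shows both crates on their sides: left with the red stamp at (428,213), right blank at (268,275), with the jar and tin untouched. Next is the push on the stamped crate: lift, turn, widen the fingers, and move behind it.

Call:
drive_tool:
  commands:
    - [0,0,-0.6,0,0,0]
    - [0,0,-0.7,0,0,0]
    - [0,0,-0.7,0,0,0.85]
    - [0,0,-0.5,0,0,0.85]
    - [0,0,0,0,0,0.85]
    - [0,0,0,0,0,0.8]
    - [0,0,0,0,0,0.8]
    - [0,0,0,0,-0.7,0]
    - [0,0,0,0,-0.7,0]
    - [0,0,0,0,-0.6,0]
    - [0,0,0,0,0,0]
  gripper: 0.15

```text
time: 14.28
tool_pos: [0.5945, -0.1604, 0.2121]
ee_rot: [-3.141, 0.201, -0.199]
wrist_force: [0.3, 1.0, 0.1]
width: 0.0793
finger_force: 0.0
```

```bash
python3 d.py .66 .2305 .21
```

```text
t 14.28 pos [ 0.5945 -0.1604  0.2121] rot [-3.141  0.201 -0.199] F [0.3 1.  0.1] j [-0.34  0.4   1.   -0.03  1.95  1.42] units [-0.31 -9.9   0.12]
```

Call:
drive_tool:
  commands:
    - [-0.03,-0.9,0,0,0,0]
    - [-0.03,-1,0,0,0,0]
    - [-0.03,-1,0,0,0,0]
    - [-0.03,-1,0,0,0,0]
    - [-0.03,-1,0,0,0,0]
    - [-0.03,-1,0,0,0,0]
    - [-0.03,-1,0,0,0,0]
    - [-0.03,-1,0,0,0,0]
    - [-0.03,-1,0,0,0,0]
    - [-0.03,-1,0,0,0,0]
    - [0,0,0,0,0,0]
    - [0.1,0,0.5,0,0,0]
    - [0.1,0,0.5,0,0,0]
    - [0.1,0,0.5,0,0,0]
    - [0.1,0,0.5,0,0,0]
    - [0.1,0,0.5,0,0,0]
    - [0.1,0,0.5,0,0,0]
    - [0.1,0,0.5,0,0,0]
    - [0,0,0,0,0,0]

```text
time: 16.65
tool_pos: [0.6588, 0.2298, 0.07]
ee_rot: [3.139, 0.205, -0.2]
wrist_force: [0.0, 0.6, 0.7]
width: 0.0798
finger_force: 0.0
```

```bash
python3 d.py .66 .2305 .028; python3 d.py .51 .235 .028
```

```text
t 16.65 pos [0.6588 0.2298 0.07  ] rot [ 3.139  0.205 -0.2  ] F [0.  0.6 0.7] j [0.21 0.62 0.96 0.08 1.75 1.99] units [ 0.24 -0.03  1.02]
t 16.65 pos [0.6588 0.2298 0.07  ] rot [ 3.139  0.205 -0.2  ] F [0.  0.6 0.7] j [0.21 0.62 0.96 0.08 1.75 1.99] units [-3.38  0.61  1.77]
```

Call:
drive_tool:
  commands:
    - [0.05,0,0.25,0,0,0]
    - [0.05,0,0.25,0,0,0]
    - [0.05,0,0.25,0,0,0]
    - [0.05,0,0.25,0,0,0]
    - [0,0,0,0,0,0]
    - [-0.15,0.0,0.03,0,0,0]
    - [-0.15,0.0,0.03,0,0,0]
    - [-0.15,0.02,0.03,0,0,0]
    - [-0.19,0.04,0.04,0,0,0]
    - [-0.19,0.04,0.04,0,0,0]
    - [-0.19,0.04,0.04,0,0,-0.1]
    - [-0.19,0.04,0.04,0,0,-0.1]
    - [-0.19,0.04,0.04,0,0,-0.1]
    - [-0.19,0.03,0.04,0,0,-0.1]
    - [-0.19,0.03,0.04,0,0,-0.1]
    - [-0.19,0.03,0.04,0,0,-0.1]
    - [-0.19,0.03,0.04,0,0,-0.1]
    - [-0.19,0.03,0.04,0,0,0]
    - [0,0,0,0,0,0]

```text
time: 19.02
tool_pos: [0.5618, 0.2325, 0.0314]
ee_rot: [-3.128, 0.202, -0.127]
wrist_force: [1.9, -0.4, 0.8]
width: 0.0798
finger_force: 0.5
```

```bash
python3 d.py .4975 .235 .028
python3 - <<'E'
from h import *
s=snapshot("top"); W=world(s); cv2.imwrite("pics/t4.png",s["image"]); print("L",rect(W,(190,320,180,260),.07,.088))
E
```

```text
t 19.02 pos [0.5618 0.2325 0.0314] rot [-3.128  0.202 -0.127] F [ 1.9 -0.4  0.8] j [0.25 0.44 1.31 0.09 1.58 1.94] units [-1.55  0.15  0.4 ]
L (array([542.1, 248. ]), array([66.5, 97.3]), 11.2, 717, np.float64(0.088))
```

View pics/t4.png

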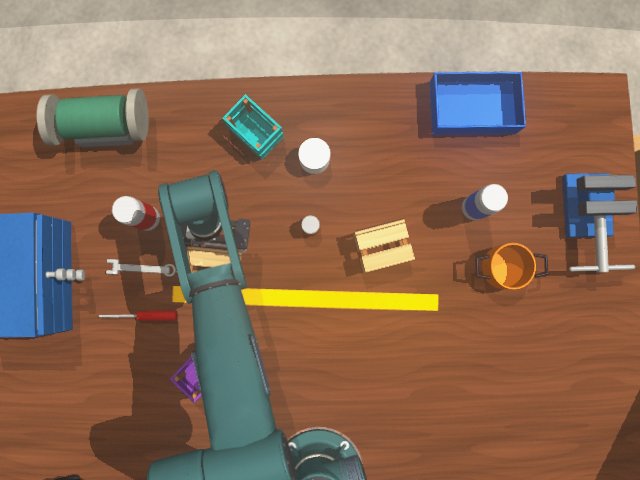

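The view shows the arm hiding most of the crate (215,260), and everything else in place. I'll push the remaining 64 mm.

Call:
drive_tool:
  commands:
    - [-0.19,0.03,0.04,0,0,-0.1]
    - [-0.19,0.03,0.04,0,0,-0.1]
    - [-0.19,0.02,0.04,0,0,-0.1]
    - [-0.19,0.02,0.04,0,0,-0.1]
    - [-0.19,0.02,0.04,0,0,-0.1]
    - [-0.19,0.02,0.04,0,0,-0.1]
    - [-0.19,0.01,0.04,0,0,0]
    - [-0.19,0.01,0.04,0,0,0]
    - [0,0,0,0,0,0]
    - [0.2,0,-0.04,0,0,0]
    - [0.4,0,-0.1,0,0,0]
    - [0.4,0,-0.1,0,0,0]
    - [-0.1,0,-0.6,0,0,0]
    - [-0.1,0,-0.8,0,0,0]
    - [-0.1,0,-0.8,0,0,0]
    - [-0.1,0,-0.8,0,0,0]
    - [-0.1,0,-0.8,0,0,0]
    - [-0.1,0,-0.8,0,0,0]

```text
time: 21.32
tool_pos: [0.5544, 0.2235, 0.2183]
ee_rot: [-3.116, 0.199, -0.067]
wrist_force: [-0.6, 0.9, -0.4]
width: 0.0799
finger_force: 0.0
```

```bash
python3 d.py .55 0 .23
```

```text
t 21.32 pos [0.5544 0.2235 0.2183] rot [-3.116  0.199 -0.067] F [-0.6  0.9 -0.4] j [0.24 0.33 1.07 0.09 1.92 1.9 ] units [ 0.2   5.57 -0.48]
```

Call:
drive_tool:
  commands:
    - [0,0.9,-0.1,0,0,0]
    - [0,0.9,-0.1,0,0,0]
    - [0,0.9,-0.1,0,0,0]
    - [0,0.9,-0.1,0,0,0]
    - [0,0.9,0,0,0,0]
    - [0,0.9,0,0,0,0]
    - [0,0.9,0,0,0,0]
    - [0,0.9,0,0,0,0]
    - [0,0,0,0,0,0]

```text
time: 22.45
tool_pos: [0.5365, -0.0664, 0.2254]
ee_rot: [-3.116, 0.199, -0.071]
wrist_force: [0.0, 0.9, -0.2]
width: 0.0795
finger_force: 0.0
```

Run:
```python
from h import *
s=snapshot("top"); W=world(s); cv2.imwrite("pics/t5.png",s["image"]); print("L",rect(W,(240,340,165,260),.07,.09))
r=rect(W,(240,340,165,260),.05,.1); print(r)
n=np.array([np.cos(np.radians(-3.43)),np.sin(np.radians(-3.43))])
P=W[240:340,165:260].reshape(-1,3);P=P[(P[:,2]>.07)&(P[:,2]<.09)]
b=cv2.boxPoints(cv2.minAreaRect((P[:,:2]*1000).astype(np.float32)))
print(b,(b-[428,22.6])@n); 
for nme,bx,z in [("R",(190,300,330,430),(.07,.09)),("jar",(210,240,295,325),(.05,.07)),("tin",(130,180,290,335),(.06,.08)),("wrench",(250,285,100,178),(.004,.03)),("screw",(305,325,95,180),(.006,.03))]: print(nme,rect(W,bx,*z))
```

```text
L (array([443.6, 237.3]), array([123.2, 100.9]), 85.9, 1795, np.float64(0.09))
(array([443.6, 237.2]), array([123.4, 100.9]), 85.9, 1843, np.float64(0.093))
[[388.862   179.52472]
 [489.5208  172.22891]
 [498.42566 295.08762]
 [397.76685 302.38342]] [-48.45654588  52.4584524   53.99682818 -46.9181701 ]
R (array([ 549.4, -171.9]), array([ 97.4, 121.4]), 13.0, 844, np.float64(0.089))Traceback (most recent call last):
  File "<stdin>", line 8, in <module>
  File "h.py", line 13, in rect
    (c,sz,a)=cv2.minAreaRect((P[:,:2]*1000).astype(np.float32)); return np.round(c,1),np.round(sz,1),round(a,1),len(P),np.round(P[:,2].max(),3)
                                                                                                                                ~~~~~~~~~~^^
    return umr_maximum(a, axis, None, out, keepdims, initial, where)
ValueError: zero-size array to reduction operation maximum which has no identity
```

View pics/t5.png

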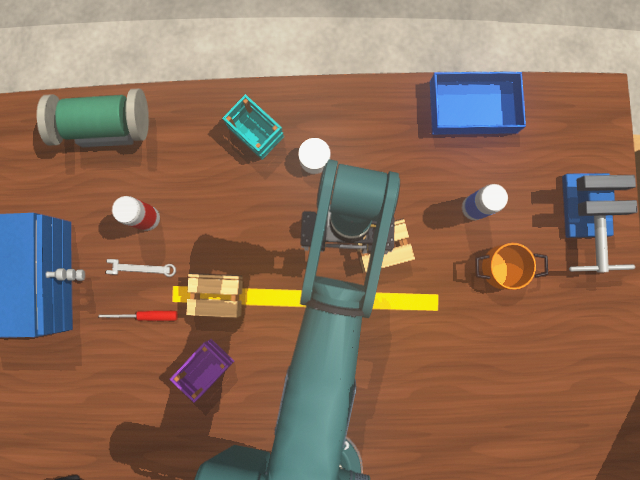

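The stamped crate (214,296) lies squarely across the line, with 27–34 mm to spare on each side of the stripe. The other crate is clear of the line (390,243), and the arm touches nothing.

```bash
python3 -c "
from bench import close_job; print(close_job())"
```

```text
the job is handed in; nothing more can be done
None
```

The job is handed in after about 22.5 s of the 62 s allowed: both crates were tipped, left then right, the stamped left one lies across the whole width of the line, and the right one lies on its side clear of it. In the last picture the bystanders look undisturbed, except the jar, which the arm hid; it was in place in the picture before.

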